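Refit a pedal's return spring with a spring puller

TASK

Refit the pedal's return spring: take the red-handled spring puller from its wooden rest, put its pin down into the eye at the free end of the spring, stretch the spring and bring its open hook round behind the upright anchor post, then ease it back until the hook sits on the post and holds the spring taut. Handle the spring with the puller only, do not overstretch it, bring the hook against the post lightly (feel for the post, which may be set anywhere along its cross slot) and do not let the spring snap. At the end put the puller back on its rest as it lay, and leave the other things on the bench where they are.

Things in the scene. Friction and masses are not known exactly. Their poses are not given: they have to be found in the camera images.
- stud (a point): Axis of the fixed stud on the grey pedal plate (fixed to the bench), at the height of the spring's wire, 26 mm above the bench. The spring swings level about this upright axis. The point's -y axis points along the plate to the middle of the anchor's slot; x lies level across the plate, the pedal's black tread being on the +x side.
- anchor: Dark steel block fixed on the plate, 56 mm across, top 14 mm above the bench; origin 125 mm from the stud's axis, axes as stud. A steel anchor post (8 mm diameter under a 12 mm head, top 40 mm above the bench) stands firmly clamped in its cross slot, anywhere from 14 mm on the -x to 14 mm on the +x side of the origin: not measured, it has to be felt or seen.
- spring: The extension spring with its end hook, which stays level 26 mm above the bench. Origin on the stud's axis; its -y axis points along the spring to the eye. It swings freely and stays where it is left, at the start 0.33 to 0.40 rad towards the plate's -x side. The hook is open towards the plate's +x side, so it comes to the post from the post's -x side.
- spring_end (a joint): Stretch of the spring in m: 0 slack (as at the start), about 0.025 with the hook sitting on the post. The pull is 1.5 N at the start of stretching and grows by 150 N/m. Past 0.050 the spring is overstretched and spoiled. For the hook's point to pass behind the post the stretch has to be above 0.036.
- eye (a point): Centre of the wire eye at the spring's free end: upright axis, 12 mm inside and 20 mm outside diameter, wire 24 to 28 mm above the bench. It is 119 mm from the stud's axis with the spring slack.
- hook_centre (a point): Centre of the hook's bend, 19 mm nearer the stud than the eye; the post belongs here. The hook is a level J of 4 mm wire: a straight part on the -x side (inner face 5 mm off the centre line, reaching 24 mm towards the stud), a half-round bend (5 mm inner radius) beyond the post, and a point on the +x side that ends 5 mm nearer the stud than this centre.
- puller_grip (a point): Middle of the puller's handle: a red bar 22 mm wide, 22 mm high and 90 mm long along the point's y axis, to be gripped across its middle from above. On its rest it lies 35 mm above the bench. The puller weighs about 0.1 kg.
- puller_tip (a point): Lower end of the puller's steel pin, 6 mm in diameter with a round end. The shank leaves the handle's +y end level with its middle and turns down into the pin: the tip is 75 mm from the handle's middle along +y and 18.5 mm below it. The pin stands well through the eye when its tip is about 16 mm above the bench; the plate's top is at 8 mm.
- rest_seat (a point): Where the handle's middle belongs on the wooden rest: 35 mm above the bench. The rest (fixed) has two forks 32 mm either side of this point along its y axis, 25 mm wide inside and flaring, their floor 24 mm and their tops 38 mm above the bench. The puller lies in them with its y axis along the rest's y axis, pin hanging down at the +y end.
- loupe: Black loupe, 34 mm across and 31 mm high, a bystander; origin under its centre.
- tape_puck: White roll of tape, 41 mm across and 15 mm high, a bystander; origin under its centre.
- wax_tin: Flat pale tin, 60 mm across and 16 mm high, a bystander; origin under its centre.
Not all that is in view belongs to the job. Of the things shaped like the part that bears rest_seat, the wooden one is meant.

How it is judged:
By the outcome, as a careful person would: the job done as asked, in the order asked, and still so for the second after the job is handed in, with the robot touching nothing.
It also fails if it takes over 67 s, if anything falls off the work surface, if the arm or the gripper's body presses on something with over 40 N, if the wrist force passes 120 N, or if a joint passes its speed limit or range.

ROBOT

A 7-joint arm with a two-finger parallel gripper is mounted at the origin on a cart in front of the work surface, level with it; the furniture and walls round the work are solid. World frame = base frame: x ahead of the robot, y to its left, z up, the work surface at z = 0. Lengths are in m, angles in degrees, forces in N, time in s.
With the tool pointing down it reaches from about 0.425 to 0.8 m from the base axis. Payload 8.3 kg.
Tool frame: the origin (TCP) lies midway between the tips of the shut fingers; the grasp point (between the pads) lies 19 mm behind it; z points along the fingers, y is the line along which they close (so a half turn about z gives the same grasp; the last joint's range is limited). The gripper opens to 85 mm and grips with 20 to 120 N. Pads are 22 mm wide; open, the fingers measure 114 mm over their backs; the gripper's body (76 mm by 85 mm) begins 54 mm behind the grasp point. The pads swing forward as they close: fully open they stand 13 mm farther back than shut.
Start: joints at [-3.604, 21.967, 0.94, 78.501, -0.361, 79.538, -2.664], TCP at [0.625, 0, 0.231] pointing down, gripper open.
Joint ranges: [-169.22, 169.22], [-14.56, 117.87], [-87.37, 89.26], [10.42, 133.3], [-82.24, 262.24], [0.94, 117.77], [-172.7, 172.7]. Speed limits (degrees/s): [136.94, 136.94, 172.46, 172.46, 180, 180, 180].

INTERFACE

Orientations are given as [roll, pitch, yaw] about the fixed x, y, z axes, in that order (R = Rz(yaw) Ry(pitch) Rx(roll)).
In Python, from rig import sense, grab_frame, camera_info, order gives the robot as it stands. The module is installed in compiled form; this text tells all that it offers.
- The arm moves only by the tool move_arm, never from a script. Its argument "moves" is a list of rows, each a list of 7 numbers: the shift along the tool's x, y, z in units of 0.025 m (1.0 is 0.025 m), then the turn, a rotation vector about the tool's x, y, z in units of pi rad (1.0 is pi rad), then the opening, from 0 (shut) to 1 (fully open). In form: [[tx, ty, tz, rx, ry, rz, grip], ...]. A call has 1 to 12 rows; each row shifts and turns the commanded pose from where the row before left it, along the tool's axes as they then stand; what a row does not reach is not made up. A row lasts 1/8 s, in which the tool goes at most 62.5 mm and 10.7 degrees, less where a joint would pass 70% of its speed; a pose out of reach is approached as far as the arm can. A call with a number of a shift or a turn outside -1 to 1 is refused whole. A call with a gripper value outside its range is refused whole. The fingers move at their own pace and stop on an object; "squeeze" is the grip in N (left out, the last holds). Time passes only in rows, so rows that do not move let the fingers close. It gives the time, the measured TCP pose, the force, the opening and the grip force at its end, in the units of the state.
- sense(): the state, without advancing time (a new reading comes with each control period).
- grab_frame(name): name is "scene" or "side" or "wrist"; returns (picture, depth): 420x560x3 uint8, red, green, blue; 420x560 float32, m along the optical axis (not along the pixel's ray), 0 where there is no reading.
- camera_info(name): a dict with "camera_matrix" (3x3 intrinsics, pixels), "R" (3x3) and "t" (3): a world point X has camera coordinates R X + t. Camera axes: x right, y down, z forward; pixel columns grow to the right and rows downward; lengths in m; the calibration is good to about 2 mm. A picture is of the moment at which its call begins: read the wrist's pose just before it. camera_info takes no time and is no camera call; for the wrist camera it gives the pose at the moment of the call.
- order.close_job(): hands the job in; it is judged then, once.
The state is a dict: "t": time; "joint_positions": joint angles; "dq": joint speeds; "tau": joint torques, N m; "tool_pos": TCP position; "tcp_rot": TCP orientation; "ft_force": force on the tool from outside, world axes, zero at the start; "torque": the same for the moment, N m; "grip_width": finger opening in m; "finger_force": force on a finger pad.
Only numpy, scipy, OpenCV 4.12 (cv2) and the standard library are available. Lean on these libraries where they do the work, as an engineer would, in place of code of your own. Each camera call takes 0.05 s, during which the arm holds its last target. There are 200 camera calls.

## Working session

There is one attempt and no reset: what is moved stays moved. The work goes in short steps, Python scripts to look and compute and a tool call to move; the robot and the scene stay as the last step left them, time stands still between calls to the robot, and variables do not carry over. Pictures are saved under pics/ and viewed, at most 10 in all, crops included, and the job is handed in when it is done.

Besides the shell and the picture viewer there is one more tool, called after "Call:" in YAML: its name, and indented under it one key for each argument. move_arm: Moves the arm, as the interface text tells. Its arguments: {"type":"object","properties":{"moves":{"type":"array","items":{"type":"array","items":{"type":"number"}}},"squeeze":{"type":"number"}},"required":["moves"]}

```bash
mkdir -p pics; cat > h.py <<'E'
import numpy as np, cv2
from rig import sense, grab_frame, camera_info, order
def shot(n):
    ci=camera_info(n); im,d=grab_frame(n); return im,d,ci
def pts(d,ci):
    K=np.array(ci["camera_matrix"]);R=np.array(ci["R"]);t=np.array(ci["t"])
    v,u=np.mgrid[:d.shape[0],:d.shape[1]]
    P=np.stack([(u-K[0,2])/K[0,0]*d,(v-K[1,2])/K[1,1]*d,d],-1)
    return (P-t)@R   # world
def save(n,im): cv2.imwrite("pics/"+n,im[:,:,::-1])
E
python3 - <<'E'
from h import *
s=sense(); print({k:np.round(v,3) for k,v in s.items()})
ims=[]
for n in ("scene","side","wrist"):
    im,d,ci=shot(n); np.savez("f_"+n,im=im,d=d,**ci); save(n+".png",im)
    print(n,np.round(-np.array(ci["R"]).T@ci["t"],3))
E
```

```text
{'t': np.float64(0.0), 'joint_positions': array([-3.602, 22.017,  0.939, 78.562, -0.36 , 79.539, -2.664]), 'dq': array([ 0.037,  0.096, -0.049,  0.04 ,  0.021, -0.155,  0.046]), 'tau': array([-0.0000e+00, -6.2759e+01,  8.4400e-01, -3.7183e+01,  1.7000e-02,
        1.4000e-02, -0.0000e+00]), 'tool_pos': array([0.624, 0.   , 0.23 ]), 'tcp_rot': array([-1.79886e+02,  3.00000e-03,  9.00020e+01]), 'ft_force': array([ 0.151,  0.01 , -0.26 ]), 'torque': array([ 0.031,  0.006, -0.037]), 'finger_force': np.float64(0.0), 'grip_width': np.float64(0.085)}
scene [-0.241  1.167  0.83 ]
side [-0.165 -0.831  0.698]
wrist [0.623 0.08  0.372]
```

View pics/scene.png

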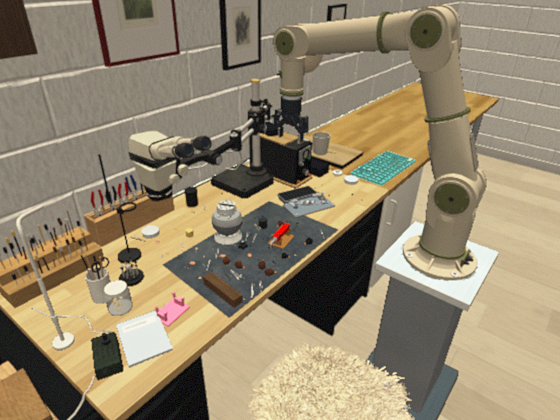

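View pics/wrist.png

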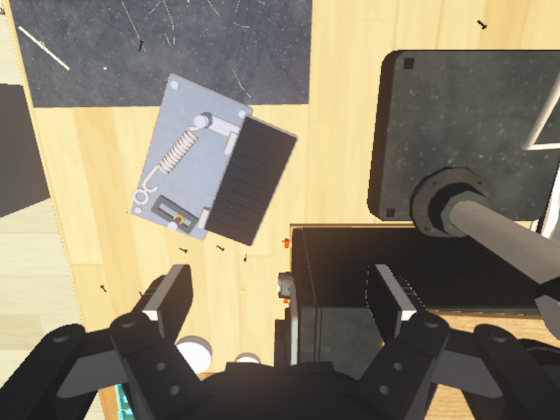

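The scene view shows the red puller on a wooden rest at about (281,235), a pink look-alike rest at (173,310) and the pedal plate at (308,203). The wrist view shows the stud at about (203,121), the spring eye at (140,197), the anchor slot at (177,213) and the tread at (250,180).

```bash
python3 - <<'E'
from h import *
for n,ps in (("wrist",[(203,121),(140,197),(150,186),(177,214),(185,222),(160,205),(190,226),(173,85),(137,211),(205,237)]),("scene",[(281,235),(285,228),(276,240),(173,310)])):
    f=np.load(f"f_{n}.npz"); P=pts(f["d"],f)
    for u,v in ps: print(n,u,v,np.round(P[v,u],4))
f=np.load("f_scene.npz"); im=f["im"]; a=cv2.resize(im[180:300,200:360],(800,600),interpolation=3)
save("sc_crop.png",a)
f=np.load("f_wrist.npz"); save("wr_crop.png",cv2.resize(f["im"][70:250,110:310],(667,600),interpolation=3))
E
```

```text
wrist 203 121 [0.5426 0.0645 0.0414]
wrist 140 197 [ 0.4482 -0.0289  0.0076]
wrist 150 186 [ 0.4623 -0.0149  0.0069]
wrist 177 214 [ 0.4947 -0.049   0.0145]
wrist 185 222 [ 0.5013 -0.0625  0.0073]
wrist 160 205 [ 0.4713 -0.04    0.0059]
wrist 190 226 [ 0.5092 -0.0656  0.0135]
wrist 173 85 [0.5048 0.1015 0.0103]
wrist 137 211 [ 0.4428 -0.0468  0.0096]
wrist 205 237 [ 0.5246 -0.0849  0.0043]
scene 281 235 [0.4372 0.2827 0.0417]
scene 285 228 [0.4495 0.2452 0.0448]
scene 276 240 [0.4372 0.309  0.0359]
scene 173 310 [0.4794 0.7042 0.0014]
```

View pics/wr_crop.png

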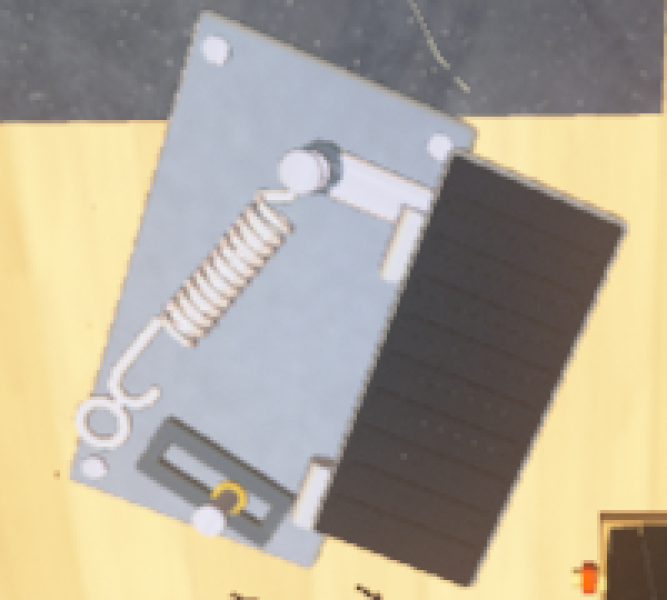

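View pics/sc_crop.png

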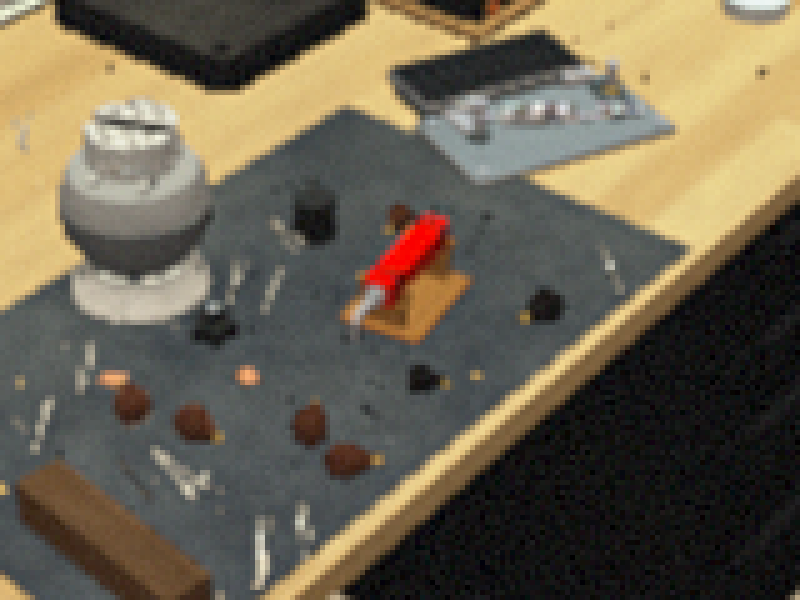

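The crop shows the post's head (top at 40 mm) at wrist pixel (173,226), the stud's head at (201,122) and the eye at (141,196). Candidates for the rest: the wooden one with the red puller in it at scene (281,235), and the pink one at (173,310), which is the decoy. I choose the wooden one, and the crop confirms the red handle lies there with its pin towards +y.

```bash
cat >> h.py <<'E'
def ray(ci,u,v,z):
    K=np.array(ci["camera_matrix"]);R=np.array(ci["R"]);t=np.array(ci["t"])
    c=-R.T@t; d=R.T@np.linalg.solve(K,[u,v,1.]); return c+d*(z-c[2])/d[2]
E
python3 - <<'E'
from h import *
f=np.load("f_wrist.npz")
S=ray(f,200.9,121.6,.041);P=ray(f,172.7,226.3,.040);E=ray(f,140.9,196.3,.026);Ac=[ray(f,110+.3*u,70+.3*v,.014) for u,v in((172,416),(137,463),(297,497),(268,545))]
A=np.mean(Ac,0);print(S,P,E,A)
print(np.linalg.norm((E-S)[:2]),np.linalg.norm((A-S)[:2]))
d=(A-S)[:2];d/=np.linalg.norm(d);x=np.array([-d[1],d[0]]);print("dir",d,"x",x,"post",(P-S)[:2]@d,(P-S)[:2]@x)
e=(E-S)[:2];print("swing",np.arctan2(e@x,e@d))
f=np.load("f_scene.npz");im=f["im"].astype(int);W=pts(f["d"],f)
m=(im[...,0]>150)&(im[...,1]<60)&(im[...,2]<60)&(W[...,2]>.02)&(W[...,2]<.08)
q=W[m];q=q[q[:,1]<.4];print(len(q),q.min(0),q.max(0),np.median(q,0));t=q[q[:,2]>.042];print(len(t),t.mean(0),cv2.fitLine(t[:,:2].astype(np.float32),2,0,.01,.01).ravel())
E
```

```text
[0.54028431 0.06386641 0.041     ] [ 0.49718601 -0.05516891  0.04      ] [ 0.45827746 -0.02252912  0.026     ] [ 0.49293901 -0.04956753  0.014     ]
0.1191188942890206 0.12291800534034794
dir [-0.38517794 -0.92284232] x [ 0.92284232 -0.38517794] post 0.12645134475325456 0.006076844408717728
swing -0.36394277117903395
89 [0.43507623 0.21442096 0.03599243] [0.47123297 0.30461357 0.04865009] [0.45206362 0.26419964 0.04450501]
79 [0.45223467 0.26298544 0.04496685] [ 0.17851117 -0.98393786  0.4522347   0.26298544]
```

Call:
move_arm:
  moves:
    - [0.95, -0.63, 0.36, 0, 0, 0, 1]
    - [0.95, -0.63, 0.36, 0, 0, 0, 1]
    - [0.95, -0.63, 0.36, 0, 0, 0, 1]
    - [0.95, -0.63, 0.36, 0, 0, 0, 1]
    - [0.95, -0.63, 0.36, 0, 0, 0, 1]
    - [0.95, -0.63, 0.36, 0, 0, 0, 1]
    - [0.95, -0.63, 0.36, 0, 0, 0, 1]
    - [0.95, -0.63, 0.36, 0, 0, 0, 1]
    - [0.95, -0.63, 0.36, 0, 0, 0, 1]
    - [0.95, -0.63, 0.36, 0, 0, 0, 1]
    - [0.95, -0.63, 0.36, 0, 0, 0, 1]
    - [0, 0, 0, 0, 0, -0.057, 1]

```text
t: 1.65
tool_pos: [0.4493, 0.2636, 0.1313]
tcp_rot: [-179.9, -0.0, 100.7]
ft_force: [-0.8, -0.6, 0.2]
grip_width: 0.0854
finger_force: 0.0
```

```bash
cat > look.py <<'E'
import sys; from h import *
n=sys.argv[1]; s=sense(); im,d,ci=shot("wrist"); np.savez("f_"+n,im=im,d=d,**ci); save(n+".png",im)
print(s["t"],np.round(s["tool_pos"],4),np.round(s["tcp_rot"],2),s["grip_width"],np.round(s["ft_force"],2))
E
python3 look.py w1; python3 - <<'E'
from h import *
f=np.load("f_w1.npz");im=f["im"].astype(int);W=pts(f["d"],f)
m=(im[...,0]>120)&(im[...,1]<70)&(im[...,2]<70)&(W[...,2]>.04)&(W[...,2]<.06)
t=W[m];print(len(t),t.mean(0))
r=cv2.minAreaRect((t[:,:2]*1000).astype(np.float32));print(r)
E
```

```text
1.65 [0.4493 0.2636 0.1313] [-1.7987e+02 -2.0000e-02  1.0067e+02] 0.08536241246347055 [-0.77 -0.56  0.2 ]
2658 [0.4542081  0.26291416 0.04463687]
((454.9792175292969, 260.0626525878906), (21.86966323852539, 88.88883972167969), 10.867140769958496)
```

View pics/w1.png

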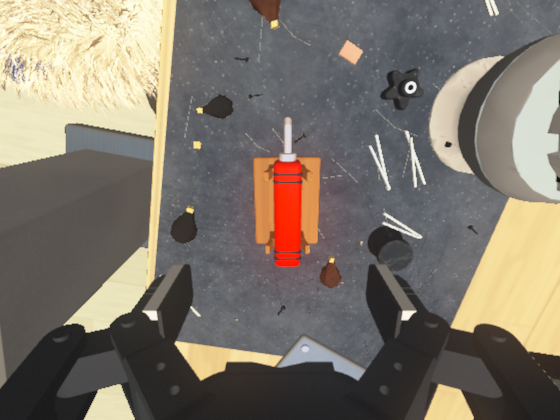

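The wrist view shows the red puller lying in its wooden rest around (287,213) with the pin up at (288,125). The loupe is at (390,247), clear of the fingers at a reduced opening.

Call:
move_arm:
  moves:
    - [-0.18, 0.2, 0, 0, 0, 0, 0.6]
    - [0, 0, 0.9, 0, 0, 0, 0.6]
    - [0, 0, 0.9, 0, 0, 0, 0.6]
    - [0, 0, 0.9, 0, 0, 0, 0.6]
    - [0, 0, 0.9, 0, 0, 0, 0.6]
    - [0, 0, 0.6, 0, 0, 0, 0.6]
    - [0, 0, 0.37, 0, 0, 0, 0.6]
    - [0, 0, 0, 0, 0, 0, 0.6]
    - [0, 0, 0, 0, 0, 0, 0.6]
  squeeze: 80

```text
t: 2.82
tool_pos: [0.458, 0.258, 0.0188]
tcp_rot: [179.9, -0.0, 100.2]
ft_force: [-0.1, -0.5, 0.4]
grip_width: 0.0509
finger_force: 0.0
```

```bash
python3 look.py w2; python3 - <<'E'
from h import *
f=np.load("f_w2.npz");W=pts(f["d"],f);im=f["im"].astype(int);
m=(im[...,0]>120)&(im[...,1]<70)&(im[...,2]<70)&(W[...,2]>.04)&(W[...,2]<.06)
t=W[m];print(len(t),cv2.minAreaRect((t[:,:2]*1000).astype(np.float32)))
E
```

```text
2.825 [0.458  0.258  0.0188] [ 1.7994e+02 -3.0000e-02  1.0024e+02] 0.050935330308672415 [-0.11 -0.52  0.4 ]
7864 ((454.8619079589844, 260.9161071777344), (22.320995330810547, 87.4926528930664), 10.795047760009766)
```

Call:
move_arm:
  moves:
    - [0.12, -0.1, 0.08, 0, 0, -0.003, 0.6]
    - [0, 0, 0, 0, 0, 0, 0.6]
    - [0, 0, 0, 0, 0, 0, 0.15]
    - [0, 0, 0, 0, 0, 0, 0.15]
    - [0, 0, 0, 0, 0, 0, 0.15]
    - [0, 0, 0, 0, 0, 0, 0.15]
  squeeze: 80

```text
t: 3.62
tool_pos: [0.455, 0.2604, 0.0164]
tcp_rot: [179.9, -0.0, 100.8]
ft_force: [1.4, 0.9, 2.3]
grip_width: 0.0207
finger_force: 78.3
```

```bash
python3 - <<'E'
from h import *
f=np.load("f_wrist.npz")
for u,v in((193,357),(175,357),(211,357),(193,341),(247,360),(236,358),(247,353),(290,226),(290,285),(120,385)): print(u,v,ray(f,u,v,.016).round(3))
E
```

```text
193 357 [ 0.495 -0.273  0.016]
175 357 [ 0.469 -0.273  0.016]
211 357 [ 0.522 -0.273  0.016]
193 341 [ 0.498 -0.244  0.016]
247 360 [ 0.575 -0.278  0.016]
236 358 [ 0.559 -0.275  0.016]
247 353 [ 0.575 -0.265  0.016]
290 226 [ 0.636 -0.064  0.016]
290 285 [ 0.637 -0.15   0.016]
120 385 [ 0.378 -0.328  0.016]
```

Call:
move_arm:
  moves:
    - [0, 0, -0.2, 0, 0, 0, 0.1]
    - [0, 0, -0.5, 0, 0, 0, 0.1]
    - [0, 0, -0.9, 0, 0, 0, 0.1]
    - [0, 0, -0.9, 0, 0, 0, 0.1]
    - [0, 0, -0.5, 0, 0, 0, 0.1]
    - [0, 0, 0, 0, 0, 0.03, 0.1]
    - [0, 0, 0, 0, 0, 0.03, 0.1]

```text
t: 4.5
tool_pos: [0.4541, 0.2601, 0.0912]
tcp_rot: [-180.0, 0.0, 89.8]
ft_force: [-0.8, -0.6, -1.3]
grip_width: 0.021
finger_force: 78.5
```

Call:
move_arm:
  moves:
    - [-0.6, 0.04, 0, 0, 0, 0, 0.1]
    - [-1, 0.04, 0, 0, 0, 0, 0.1]
    - [-1, 0.04, 0, 0, 0, 0, 0.1]
    - [-1, 0.04, 0, 0, 0, 0, 0.1]
    - [-1, 0, 0, 0, 0, 0, 0.1]
    - [-1, 0, 0, 0, 0, 0, 0.1]
    - [-1, 0, 0, 0, 0, 0, 0.1]
    - [-1, 0, 0, 0, 0, 0, 0.1]
    - [-1, 0, 0, 0, 0, 0, 0.1]
    - [-1, 0, 0, 0, 0, 0, 0.1]
    - [-1, 0, 0, 0, 0, 0, 0.1]
    - [-1, 0, 0, 0, 0, 0, 0.1]

```text
t: 6.0
tool_pos: [0.4576, -0.0316, 0.091]
tcp_rot: [-180.0, 0.0, 90.1]
ft_force: [0.8, 0.7, -1.2]
grip_width: 0.0209
finger_force: 78.5
```

Call:
move_arm:
  moves:
    - [-1, 0, 0, 0, 0, 0, 0.1]
    - [-1, 0, 0.4, 0, 0, 0, 0.1]
    - [-0.7, 0, 0.6, 0, 0, 0, 0.1]
    - [0, 0, 0.2, 0, 0, 0, 0.1]
    - [0, 0, 0, 0, 0, 0, 0.1]
    - [0, 0, 0, 0, 0, 0, 0.1]

```text
t: 6.75
tool_pos: [0.4587, -0.0964, 0.0615]
tcp_rot: [180.0, -0.0, 90.1]
ft_force: [1.2, 0.4, -0.8]
grip_width: 0.0207
finger_force: 78.5
```

```bash
python3 look.py w3; python3 - <<'E'
import cv2; a=cv2.imread("pics/w3.png"); cv2.imwrite("pics/w3c.png",cv2.resize(a[40:310,140:500],(800,600),interpolation=3))
E
```

```text
6.75 [ 0.4587 -0.0964  0.0615] [ 1.7997e+02 -2.0000e-02  9.0110e+01] 0.02067793905335461 [ 1.2   0.43 -0.77]
```

View pics/w3c.png

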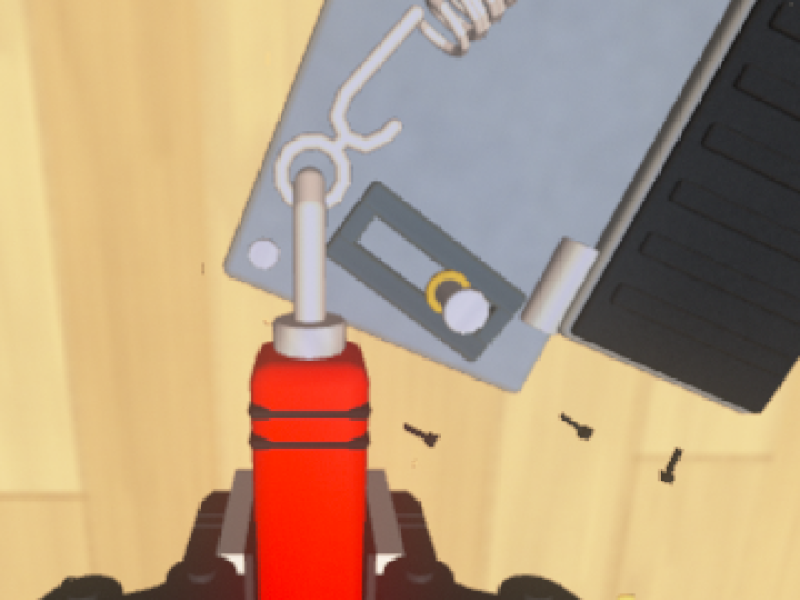

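The crop shows the pin end at crop (309,180), just above the eye at (313,172), and the post's head at (467,311) right of the middle of its slot.

```bash
python3 - <<'E'
from h import *
f=np.load("f_w3.npz")
g=lambda u,v,z: ray(f,140+u*.45,40+v*.45,z).round(4)
print("eye",g(313,172,.026),"post",g(467,311,.040),"pin axis",g(309,180,.081),"shank root",g(305,322,.081))
print("anchor",np.mean([g(u,v,.014) for u,v in((375,182),(329,245),(525,298),(472,360))],0))
W=pts(f["d"],f);print(W[40+int(240*.45),140+int(310*.45)],W[40+int(311*.45),140+int(467*.45)])
E
```

```text
eye [ 0.458  -0.0225  0.026 ] post [ 0.4962 -0.055   0.04  ] pin axis [ 0.457  -0.0219  0.081 ] shank root [ 0.4564 -0.0474  0.081 ]
anchor [ 0.4903   -0.050325  0.014   ]
[ 0.45705034 -0.03193535  0.08322793] [ 0.49633489 -0.05473369  0.0388707 ]
```

Call:
move_arm:
  moves:
    - [-0.02, 0.04, 0.4, 0, 0, 0, 0.1]
    - [0, 0, 0.6, 0, 0, 0, 0.1]
    - [0, 0, 0.3, 0, 0, 0, 0.1]
    - [0, 0, 0.1, 0, 0, 0, 0.1]
    - [0, 0, 0.1, 0, 0, 0, 0.1]
    - [0, 0, 0, 0, 0, 0, 0.1]

```text
t: 7.55
tool_pos: [0.4595, -0.0978, 0.0236]
tcp_rot: [180.0, -0.0, 90.0]
ft_force: [0.2, -0.1, -1.5]
grip_width: 0.0212
finger_force: 78.5
```

Call:
move_arm:
  moves:
    - [0, 0, 0.1, 0, 0, 0, 0.1]
    - [0, 0, 0.1, 0, 0, 0, 0.1]
    - [0, 0, 0.1, 0, 0, 0, 0.1]
    - [0, 0, 0, 0, 0, 0, 0.1]

```text
t: 8.05
tool_pos: [0.4592, -0.0977, 0.0158]
tcp_rot: [-180.0, -0.0, 90.0]
ft_force: [-0.1, -0.4, -0.9]
grip_width: 0.0209
finger_force: 78.5
```

```bash
python3 look.py w4; python3 - <<'E'
import cv2; a=cv2.imread("pics/w4.png"); cv2.imwrite("pics/w4c.png",cv2.resize(a[10:280,140:500],(800,600),interpolation=3))
E
```

```text
8.05 [ 0.4592 -0.0977  0.0158] [-1.7997e+02 -1.0000e-02  9.0000e+01] 0.02087448099143844 [-0.11 -0.44 -0.9 ]
```

View pics/w4c.png

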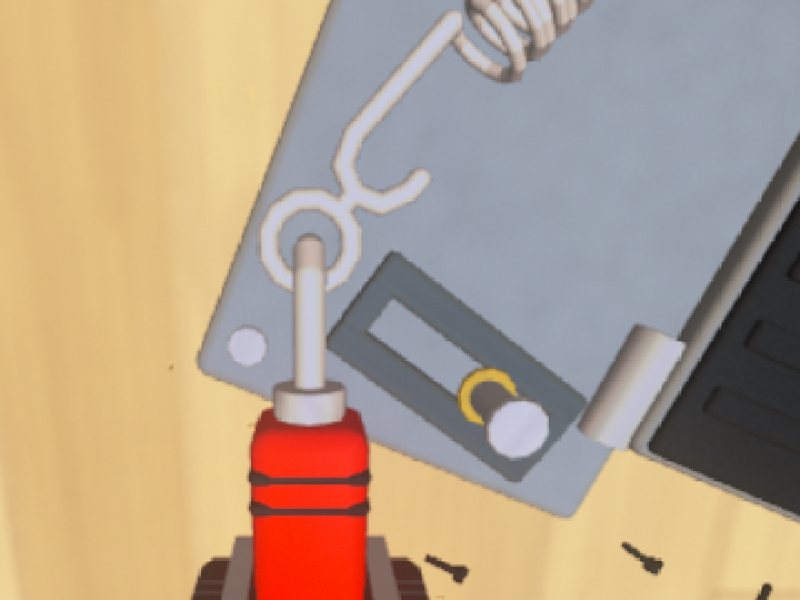

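The crop shows the pin standing inside the eye at (310,240) with the spring unmoved, so I can stretch it.

Call:
move_arm:
  moves:
    - [-0.1, -0.1, 0, 0, 0, 0, 0.1]
    - [-0.16, -0.15, 0, 0, 0, 0, 0.1]
    - [-0.16, -0.15, 0, 0, 0, 0, 0.1]
    - [-0.16, -0.15, 0, 0, 0, 0, 0.1]
    - [-0.16, -0.15, 0, 0, 0, 0, 0.1]
    - [0, 0, 0, 0, 0, 0, 0.1]
    - [0, 0, 0, 0, 0, 0, 0.1]
  squeeze: 100

```text
t: 8.98
tool_pos: [0.4423, -0.116, 0.0161]
tcp_rot: [180.0, -0.0, 90.0]
ft_force: [3.0, 2.9, -2.5]
grip_width: 0.0204
finger_force: 101.1
```

```bash
cat > st.py <<'E'
from h import *
S=np.array([.5403,.0639]);d=np.array([-.385,-.923]);x=np.array([.923,-.385])
s=sense();p=s["tool_pos"][:2]+[-.0017,.0745];e=p-S;r=np.hypot(*e);u=e/r;F=s["ft_force"]
print(s["t"],s["tool_pos"].round(4),s["tcp_rot"].round(2),"r",r.round(4),"stretch",(r-.122).round(4),"ang",np.arctan2(e@x,e@d).round(4),"F",F.round(2),"rad",(-F[:2]@u).round(2),"Fspring",((-F[:2]@u-1.5)/150).round(4),"grip",s["grip_width"])
E
python3 st.py
```

```text
8.975 [ 0.4423 -0.116   0.0161] [ 1.7997e+02 -1.0000e-02  9.0010e+01] r 0.1451 stretch 0.0231 ang -0.3624 F [ 3.01  2.94 -2.52] rad 4.2 Fspring 0.018 grip 0.020356982336491723
```

Call:
move_arm:
  moves:
    - [-0.14, -0.13, 0, 0, 0, 0, 0.1]
    - [-0.14, -0.13, 0, 0, 0, 0, 0.1]
    - [-0.14, -0.13, 0, 0, 0, 0, 0.1]
    - [-0.13, -0.13, 0, 0, 0, 0, 0.1]
    - [0, 0, 0, 0, 0, 0, 0.1]
    - [-0.165, 0.205, 0, 0, 0, 0, 0.1]
    - [-0.165, 0.205, 0, 0, 0, 0, 0.1]
    - [-0.165, 0.205, 0, 0, 0, 0, 0.1]
    - [-0.165, 0.205, 0, 0, 0, 0, 0.1]
    - [0, 0, 0, 0, 0, 0, 0.1]
    - [0, 0, 0, 0, 0, 0, 0.1]

```text
t: 10.35
tool_pos: [0.4501, -0.1453, 0.0161]
tcp_rot: [180.0, -0.1, 90.1]
ft_force: [3.9, 7.2, -1.4]
grip_width: 0.0209
finger_force: 101.2
```

```bash
python3 st.py; python3 look.py w5
```

```text
10.35 [ 0.4501 -0.1453  0.0161] [ 1.7997e+02 -6.0000e-02  9.0070e+01] r 0.1631 stretch 0.0411 ang -0.2033 F [ 3.92  7.22 -1.44] rad 8.18 Fspring 0.0445 grip 0.02094111731383782
10.35 [ 0.4501 -0.1453  0.0161] [ 1.7997e+02 -6.0000e-02  9.0070e+01] 0.02094111731383782 [ 3.92  7.22 -1.44]
```

View pics/w5.png

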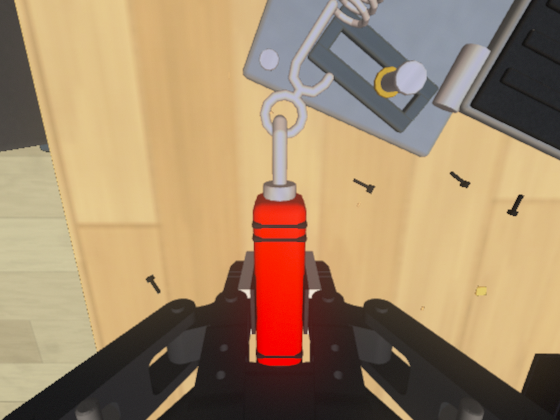

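The pin at (280,125) holds the stretched spring by its eye at (283,114), with the post's head at (411,77). The hook is still on the -x side of the post and beyond its row.

```bash
python3 - <<'E'
from h import *
f=np.load("f_w5.npz")
S=np.array([.5403,.0639]);d=np.array([-.385,-.923]);x=np.array([.923,-.385])
for n,u,v,z in(("eye",283.5,113.5,.026),("post",411,77.5,.04),("pt",328,77,.026)):
    q=ray(f,u,v,z)[:2];e=q-S;print(n,q.round(4),np.hypot(*e).round(4),np.arctan2(e@x,e@d).round(4),e@d,e@x)
E
```

```text
eye [ 0.4503 -0.0683] 0.1599 -0.2026 0.1566320735919669 -0.032182515840735525
post [ 0.4957 -0.0555] 0.1275 0.0379 0.1273849919302191 0.004833295686629402
pt [ 0.4681 -0.0542] 0.1385 -0.1537 0.13686004827192896 -0.021198828420251194
```

Call:
move_arm:
  moves:
    - [-0.13, 0.19, 0, 0, 0, 0, 0.1]
    - [-0.13, 0.19, 0, 0, 0, 0, 0.1]
    - [-0.13, 0.19, 0, 0, 0, 0, 0.1]
    - [-0.1, 0.19, 0, 0, 0, 0, 0.1]
    - [-0.09, 0.19, 0, 0, 0, 0, 0.1]
    - [-0.09, 0.19, 0, 0, 0, 0, 0.1]
    - [-0.03, 0.07, 0, 0, 0, 0, 0.1]
    - [-0.02, 0.05, 0, 0, 0, 0, 0.1]
    - [0, 0, 0, 0, 0, 0, 0.1]
    - [0, 0, 0, 0, 0, 0, 0.1]

```text
t: 11.65
tool_pos: [0.481, -0.1626, 0.0158]
tcp_rot: [-180.0, -0.1, 90.1]
ft_force: [3.6, 7.2, 0.2]
grip_width: 0.0204
finger_force: 101.2
```

```bash
python3 st.py; python3 look.py w6;  python3 - <<'E'
import cv2; a=cv2.imread("pics/w6.png"); cv2.imwrite("pics/w6c.png",cv2.resize(a[0:180,200:440],(800,600),interpolation=3))
E
```

```text
11.65 [ 0.481  -0.1626  0.0158] [-1.7996e+02 -1.1000e-01  9.0110e+01] r 0.1638 stretch 0.0418 ang 0.0138 F [3.64 7.19 0.22] rad 8.03 Fspring 0.0435 grip 0.020435291097048933
11.65 [ 0.481  -0.1626  0.0158] [-1.7996e+02 -1.1000e-01  9.0110e+01] 0.020435291097048933 [3.64 7.19 0.22]
```

View pics/w6c.png

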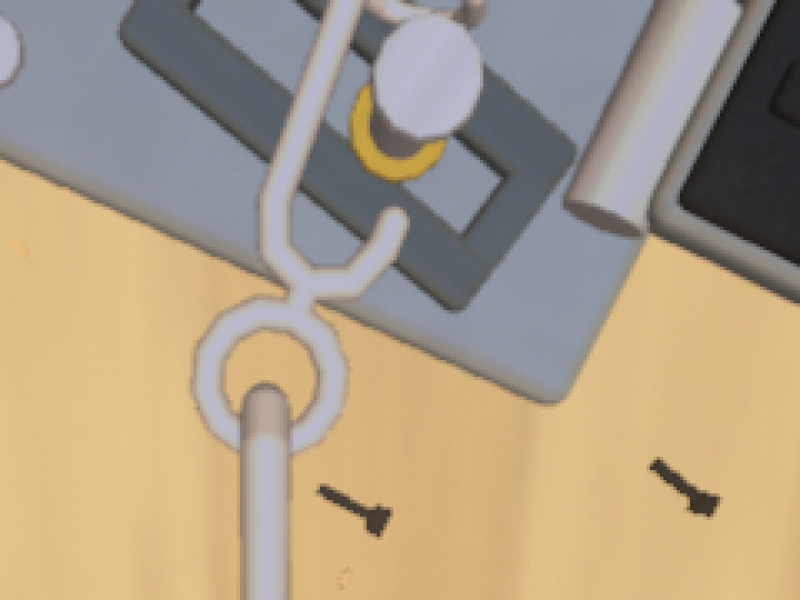

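The crop shows the hook beyond the post, with its point at (397,215) just behind the post (yellow collar at (397,130)). I continue the swing slowly, feeling for contact.

Call:
move_arm:
  moves:
    - [-0.02, 0.05, 0, 0, 0, 0, 0.1]
    - [-0.02, 0.05, 0, 0, 0, 0, 0.1]
    - [-0.015, 0.035, 0, 0, 0, 0, 0.1]
    - [0, 0, 0, 0, 0, 0, 0.1]
    - [0, 0, 0, 0, 0, 0, 0.1]

```text
t: 12.32
tool_pos: [0.4844, -0.1639, 0.0158]
tcp_rot: [-179.9, -0.1, 90.1]
ft_force: [2.0, 7.0, -0.8]
grip_width: 0.0205
finger_force: 101.2
```

```bash
echo 'print("lat",F[:2]@x, "latnet",F[:2]@np.array([-u[1],u[0]]))'>>st.py; python3 st.py
```

```text
12.325 [ 0.4844 -0.1639  0.0158] [-1.7995e+02 -1.1000e-01  9.0110e+01] r 0.1638 stretch 0.0418 ang 0.0356 F [ 1.96  6.99 -0.77] rad 7.24 Fspring 0.0382 grip 0.020512199852746233
lat -0.8826793800440732 latnet -0.6253074566139372
```

Call:
move_arm:
  moves:
    - [-0.01, 0.02, 0, 0, 0, 0, 0.1]
    - [-0.01, 0.02, 0, 0, 0, 0, 0.1]
    - [0, 0, 0, 0, 0, 0, 0.1]

```text
t: 12.7
tool_pos: [0.4854, -0.1644, 0.0158]
tcp_rot: [-180.0, -0.1, 90.1]
ft_force: [3.2, 7.7, -0.7]
grip_width: 0.0207
finger_force: 101.2
```

```bash
python3 st.py
```

```text
12.7 [ 0.4854 -0.1644  0.0158] [-1.7995e+02 -1.1000e-01  9.0110e+01] r 0.1639 stretch 0.0419 ang 0.0428 F [ 3.25  7.69 -0.73] rad 8.33 Fspring 0.0456 grip 0.020735412682907614
lat 0.03774635166609656 latnet 0.39461381235355836
```

Call:
move_arm:
  moves:
    - [-0.01, 0.02, 0, 0, 0, 0, 0.1]
    - [-0.01, 0.02, 0, 0, 0, 0, 0.1]
    - [0, 0, 0, 0, 0, 0, 0.1]

```text
t: 13.08
tool_pos: [0.4864, -0.1649, 0.0157]
tcp_rot: [-179.9, -0.1, 90.1]
ft_force: [2.6, 7.0, 0.0]
grip_width: 0.0206
finger_force: 101.2
```

```bash
python3 st.py
```

```text
13.075 [ 0.4864 -0.1649  0.0157] [-1.7994e+02 -1.1000e-01  9.0110e+01] r 0.164 stretch 0.042 ang 0.049 F [2.61 7.04 0.03] rad 7.51 Fspring 0.0401 grip 0.020615972592372137
lat -0.3033129216092306 latnet 0.06485267128533839
```

Call:
move_arm:
  moves:
    - [-0.01, 0.02, 0, 0, 0, 0, 0.1]
    - [-0.01, 0.02, 0, 0, 0, 0, 0.1]
    - [0, 0, 0, 0, 0, 0, 0.1]

```text
t: 13.45
tool_pos: [0.4873, -0.1654, 0.0157]
tcp_rot: [-179.9, -0.1, 90.1]
ft_force: [2.5, 6.5, -0.6]
grip_width: 0.0205
finger_force: 101.3
```

```bash
python3 st.py
```

```text
13.45 [ 0.4873 -0.1654  0.0157] [-1.7994e+02 -1.1000e-01  9.0110e+01] r 0.1642 stretch 0.0422 ang 0.0554 F [ 2.5   6.49 -0.61] rad 6.95 Fspring 0.0363 grip 0.020455763318394143
lat -0.1895051079279349 latnet 0.1955784287702365
```

```bash
python3 look.py w7; cat > an.py <<'E'
import sys; from h import *
f=np.load(f"f_{sys.argv[1]}.npz");W=pts(f["d"],f)
S=np.array([.5403,.0639]);d=np.array([-.385,-.923]);x=np.array([.923,-.385])
q=W.reshape(-1,3);E=q[:,:2]-S;X=E@x;Y=E@d
h=(q[:,2]>.037)&(q[:,2]<.043)&(abs(X)<.02)&(abs(Y-.127)<.015)
print("post head",h.sum(),"x",(X[h].min()+X[h].max())/2,np.ptp(X[h]),"y",(Y[h].min()+Y[h].max())/2)
w=(q[:,2]>.021)&(q[:,2]<.0305)&(abs(X)<.03)
for y in np.arange(.102,.176,.003):
    k=w&(abs(Y-y)<.0008); b=np.sort(X[k])*1000
    if len(b):
        g=np.split(b,np.where(np.diff(b)>1)[0]+1); print(round(y,4),[f"{a[0]:.1f}..{a[-1]:.1f}" for a in g if len(a)>1])
E
python3 an.py w7
```

```text
13.45 [ 0.4873 -0.1654  0.0157] [-1.7994e+02 -1.1000e-01  9.0110e+01] 0.020455763318394143 [ 2.5   6.49 -0.61]
post head 958 x 0.005230406748292159 0.011653120245514303 y 0.12737933533953705
0.117 ['8.9..13.5']
0.123 ['-2.7..-0.9']
0.126 ['-2.7..-1.3']
0.129 ['-2.4..2.5', '8.1..8.7']
0.132 ['-2.3..1.7']
0.135 ['-2.1..1.9']
0.138 ['-1.9..2.0', '12.2..15.9']
0.141 ['-1.7..2.2', '12.2..16.2']
0.144 ['-1.3..3.2', '11.4..15.8']
0.147 ['-0.0..14.9']
0.15 ['2.1..12.1']
0.153 ['2.6..14.1']
0.156 ['-0.1..7.3', '8.5..16.7']
0.159 ['-0.9..3.2', '13.8..18.1']
0.162 ['-1.3..2.7', '7.2..11.5', '14.1..18.0']
0.165 ['-0.7..4.9', '13.1..17.5']
0.168 ['1.0..7.5', '14.2..16.0']
0.171 ['4.8..8.3']
```

The depth cut puts the hook's straight part about touching the post (post centre x = 5.2 mm, hook centre 6.5 mm), with the point safely behind it. Next I ease back slowly.

Call:
move_arm:
  moves:
    - [0.05, -0.01, 0, 0, 0, 0, 0.1]
    - [0.06, 0.01, 0, 0, 0, 0, 0.1]
    - [0.07, 0.015, 0, 0, 0, 0, 0.1]
    - [0.07, 0.02, 0, 0, 0, 0, 0.1]
    - [0.07, 0.02, 0, 0, 0, 0, 0.1]
    - [0.06, 0.015, 0, 0, 0, 0, 0.1]
    - [0, 0, 0, 0, 0, 0, 0.1]

```text
t: 14.38
tool_pos: [0.489, -0.1562, 0.0157]
tcp_rot: [-179.9, -0.1, 90.1]
ft_force: [2.0, 6.0, -0.6]
grip_width: 0.0209
finger_force: 101.3
```

```bash
python3 st.py; python3 look.py w8; python3 an.py w8
```

```text
14.375 [ 0.489  -0.1562  0.0157] [-1.7994e+02 -9.0000e-02  9.0110e+01] r 0.1549 stretch 0.0329 ang 0.0462 F [ 2.03  6.01 -0.58] rad 6.35 Fspring 0.0323 grip 0.020915810205134045
lat -0.4397049610671042 latnet -0.14655880882446728
14.375 [ 0.489  -0.1562  0.0157] [-1.7994e+02 -9.0000e-02  9.0110e+01] 0.020915810205134045 [ 2.03  6.01 -0.58]
post head 964 x 0.005246446606575594 0.011583188448207937 y 0.12694770943180694
0.108 ['6.4..12.0']
0.111 ['-0.9..-0.2']
0.114 ['-4.4..-0.4']
0.117 ['-4.2..-0.3']
0.12 ['-3.9..-0.1']
0.123 ['-3.9..-0.7']
0.126 ['-3.8..-1.1']
0.129 ['-3.6..0.3', '10.6..14.1']
0.132 ['-3.3..0.5', '10.6..14.6']
0.135 ['-3.1..1.7', '9.7..14.1']
0.138 ['-1.4..12.7']
0.141 ['0.7..10.0']
0.144 ['0.6..12.7']
0.147 ['-2.1..14.9']
0.15 ['-2.8..1.2', '12.0..16.3']
0.153 ['-3.3..0.8', '5.6..9.7', '12.3..16.3']
0.156 ['-2.5..2.9', '4.7..5.0', '11.2..15.8']
0.159 ['-0.3..5.6', '12.2..13.4']
0.162 ['4.0..6.4']
```

Call:
move_arm:
  moves:
    - [0.05, 0.018, 0, 0, 0, 0, 0.1]
    - [0.05, 0.018, 0, 0, 0, 0, 0.1]
    - [0.05, 0.018, 0, 0, 0, 0, 0.1]
    - [0.04, 0.014, 0, 0, 0, 0, 0.1]
    - [0, 0, 0, 0, 0, 0, 0.1]

```text
t: 15.05
tool_pos: [0.4906, -0.1518, 0.0158]
tcp_rot: [-179.9, -0.1, 90.1]
ft_force: [1.6, 5.0, -0.4]
grip_width: 0.0203
finger_force: 101.3
```

```bash
python3 st.py
```

```text
15.05 [ 0.4906 -0.1518  0.0158] [-1.7994e+02 -7.0000e-02  9.0090e+01] r 0.1502 stretch 0.0282 ang 0.0459 F [ 1.64  5.01 -0.41] rad 5.27 Fspring 0.0251 grip 0.020305112103557073
lat -0.4173969752071619 latnet -0.1757528908496778
```

Call:
move_arm:
  moves:
    - [0.03, 0.011, 0, 0, 0, 0, 0.1]
    - [0.03, 0.011, 0, 0, 0, 0, 0.1]
    - [0.03, 0.011, 0, 0, 0, 0, 0.1]
    - [0, 0, 0, 0, 0, 0, 0.1]

```text
t: 15.55
tool_pos: [0.4914, -0.1497, 0.0158]
tcp_rot: [-179.9, -0.1, 90.1]
ft_force: [0.9, 4.4, 0.4]
grip_width: 0.0205
finger_force: 101.3
```

```bash
python3 st.py; python3 look.py w9; python3 an.py w9
```

```text
15.55 [ 0.4914 -0.1497  0.0158] [-1.7993e+02 -6.0000e-02  9.0080e+01] r 0.148 stretch 0.026 ang 0.046 F [0.87 4.45 0.38] rad 4.48 Fspring 0.0199 grip 0.02051308043288696
lat -0.911337337872758 latnet -0.706110508855487
15.55 [ 0.4914 -0.1497  0.0158] [-1.7993e+02 -6.0000e-02  9.0080e+01] 0.02051308043288696 [0.87 4.45 0.38]
post head 908 x 0.0052328018415983505 0.011547767973775741 y 0.12693301014090874
0.102 ['0.9..2.1', '5.5..6.1', '7.5..10.7']
0.105 ['-2.5..-0.8']
0.108 ['-4.7..-0.7']
0.111 ['-4.5..-0.5']
0.114 ['-4.4..-0.4']
0.117 ['-4.1..-0.2']
0.12 ['-4.0..-0.1']
0.123 ['-3.9..-0.4', '11.1..14.1']
0.126 ['-3.7..-1.1', '11.6..14.2']
0.129 ['-3.1..0.1', '10.4..13.5']
0.132 ['-1.4..12.3']
0.135 ['2.4..8.1']
0.138 ['-1.0..13.3']
0.141 ['-2.8..2.7', '9.5..14.9']
0.144 ['-3.2..0.6', '11.7..15.9']
0.147 ['-3.2..0.9', '4.4..5.4', '9.3..9.4', '11.7..15.8']
0.15 ['-2.3..3.4', '11.2..15.2']
0.153 ['-0.4..5.6']
0.174 ['25.6..29.5']
```

Call:
move_arm:
  moves:
    - [0.03, 0.011, 0, 0, 0, 0, 0.1]
    - [0.03, 0.011, 0, 0, 0, 0, 0.1]
    - [0, 0, 0, 0, 0, 0, 0.1]
    - [0, 0, 0, 0, 0, 0, 0.1]

```text
t: 16.1
tool_pos: [0.4918, -0.1493, 0.0159]
tcp_rot: [-180.0, -0.0, 90.0]
ft_force: [-0.6, 3.0, -0.4]
grip_width: 0.0207
finger_force: 101.3
```

```bash
python3 st.py
```

```text
16.1 [ 0.4918 -0.1493  0.0159] [-1.7995e+02 -1.0000e-02  9.0010e+01] r 0.1475 stretch 0.0255 ang 0.0479 F [-0.61  3.   -0.43] rad 2.62 Fspring 0.0074 grip 0.020739655002840578
lat -1.718614470254698 latnet -1.5949241155702227
```

Call:
move_arm:
  moves:
    - [0.03, 0.011, 0, 0, 0, 0, 0.1]
    - [0.03, 0.011, 0, 0, 0, 0, 0.1]
    - [0, 0, 0, 0, 0, 0, 0.1]
    - [0, 0, 0, 0, 0, 0, 0.1]

```text
t: 16.6
tool_pos: [0.4927, -0.1482, 0.0161]
tcp_rot: [180.0, 0.0, 90.0]
ft_force: [-0.3, -0.0, -1.0]
grip_width: 0.0206
finger_force: 101.2
```

```bash
python3 st.py; python3 look.py w10; python3 an.py w10
```

```text
16.6 [ 0.4927 -0.1482  0.0161] [1.800e+02 2.000e-02 8.998e+01] r 0.1462 stretch 0.0242 ang 0.0514 F [-0.29 -0.04 -0.99] rad -0.14 Fspring -0.0109 grip 0.02060193690117485
lat -0.2485904834996533 latnet -0.2558919032934669
16.6 [ 0.4927 -0.1482  0.0161] [1.800e+02 2.000e-02 8.998e+01] 0.02060193690117485 [-0.29 -0.04 -0.99]
post head 895 x 0.005250878912238182 0.011592442045616538 y 0.1268592274130254
0.102 ['-1.0..1.7', '2.9..3.1', '7.5..8.7']
0.105 ['-4.7..-0.8']
0.108 ['-4.5..-0.6']
0.111 ['-4.4..-0.4']
0.114 ['-4.1..-0.3']
0.117 ['-4.0..-0.1']
0.12 ['-3.9..0.1']
0.123 ['-3.7..-0.4', '11.0..14.1']
0.126 ['-3.6..-1.1', '11.6..14.2']
0.129 ['-2.8..-0.0', '10.4..13.2']
0.132 ['-1.1..12.1']
0.135 ['3.8..9.9']
0.138 ['-0.7..13.9']
0.141 ['-2.7..2.6', '10.3..15.2']
0.144 ['-3.3..0.7', '6.1..10.2', '12.0..16.1']
0.147 ['-2.9..1.2', '11.9..15.6']
0.15 ['-2.3..5.9', '12.7..14.6']
0.153 ['0.2..7.2']
0.168 ['20.4..20.8']
0.171 ['13.6..14.0', '26.4..28.3']
```

Call:
move_arm:
  moves:
    - [0.07, -0.04, 0, 0, 0, 0, 0.1]
    - [0, 0, 0, 0, 0, 0, 0.1]
    - [0, 0, 0, 0, 0, 0, 0.1]

```text
t: 17.02
tool_pos: [0.4917, -0.1461, 0.0161]
tcp_rot: [-180.0, -0.0, 90.0]
ft_force: [-0.2, -0.0, -1.1]
grip_width: 0.0207
finger_force: 101.2
```

```bash
python3 st.py
```

```text
17.025 [ 0.4917 -0.1461  0.0161] [-180.     -0.     90.01] r 0.1445 stretch 0.0225 ang 0.0398 F [-0.16 -0.03 -1.07] rad -0.08 Fspring -0.0106 grip 0.020663256170536628
lat -0.13826575534759036 latnet -0.14173797158782822
```

Call:
move_arm:
  moves:
    - [0, 0, -0.1, 0, 0, 0, 0.1]
    - [0, 0, -0.2, 0, 0, 0, 0.1]
    - [0, 0, -0.3, 0, 0, 0, 0.1]
    - [0, 0, -0.5, 0, 0, 0, 0.1]
    - [0, 0, -0.6, 0, 0, 0, 0.1]
    - [0, 0, -0.6, 0, 0, 0, 0.1]
    - [0, 0, -0.5, 0, 0, 0, 0.1]
    - [0, 0, 0, 0, 0, 0, 0.1]

```text
t: 18.02
tool_pos: [0.4925, -0.1463, 0.0874]
tcp_rot: [179.9, 0.0, 90.0]
ft_force: [-0.2, 0.7, -0.7]
grip_width: 0.0206
finger_force: 101.2
```

```bash
python3 st.py; python3 look.py w11; python3 an.py w11; python3 - <<'E'
import cv2; a=cv2.imread("pics/w11.png"); cv2.imwrite("pics/w11c.png",cv2.resize(a[10:280,140:500],(800,600),interpolation=3))
E
```

```text
18.025 [ 0.4925 -0.1463  0.0874] [1.7987e+02 2.0000e-02 9.0000e+01] r 0.1444 stretch 0.0224 ang 0.0457 F [-0.21  0.7  -0.72] rad 0.58 Fspring -0.0061 grip 0.0206226618436253
lat -0.46680723676493985 latnet -0.4405140365803076
18.025 [ 0.4925 -0.1463  0.0874] [1.7987e+02 2.0000e-02 9.0000e+01] 0.0206226618436253 [-0.21  0.7  -0.72]
post head 335 x 0.005194123320834513 0.011457372042754635 y 0.12678779923158617
0.102 ['-4.7..0.5']
0.105 ['-4.6..-1.0']
0.108 ['-4.5..-0.7']
0.111 ['-4.3..-0.6']
0.114 ['-4.0..-0.4']
0.117 ['-4.1..-0.3']
0.12 ['-3.9..-0.1', '11.1..11.6']
0.123 ['-3.6..-0.1', '10.4..13.9']
0.126 ['-3.7..-0.9', '11.4..14.0']
0.129 ['-2.6..0.1', '10.6..12.9']
0.132 ['-0.6..11.6']
0.135 ['2.5..10.1']
0.138 ['-1.1..14.1']
0.141 ['-2.8..2.4', '10.9..15.3']
0.144 ['-3.4..0.4', '12.0..15.9']
0.147 ['-2.7..1.2', '13.5..15.5']
0.15 ['-2.1..3.7']
0.153 ['1.2..4.9']
```

View pics/w11c.png

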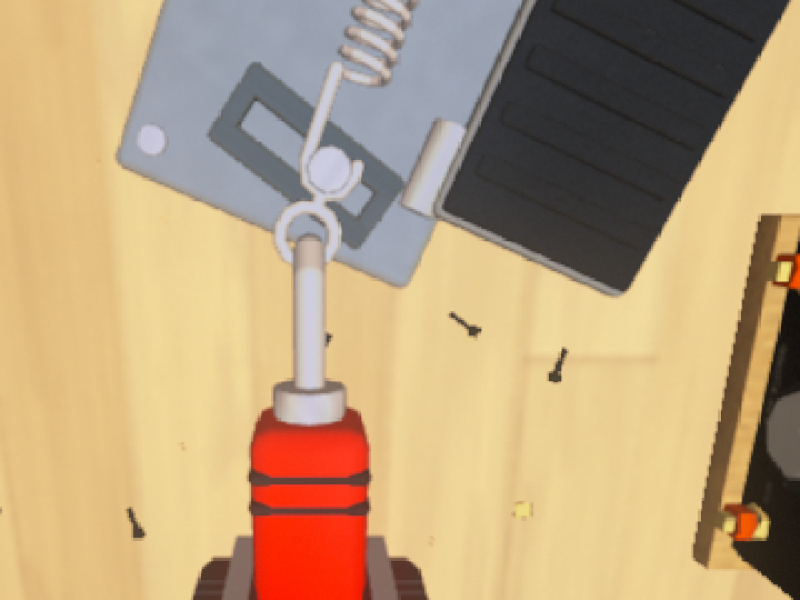

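The crop shows the hook seated round the post at (330,168), the spring taut, and the pin free above the eye at (308,240). Now I take the puller back.

Call:
move_arm:
  moves:
    - [0.6, -0.09, 0, 0, 0, 0, 0.1]
    - [1, -0.09, 0, 0, 0, 0, 0.1]
    - [1, -0.09, 0, 0, 0, 0, 0.1]
    - [1, -0.09, 0, 0, 0, 0, 0.1]
    - [1, -0.09, 0, 0, 0, 0, 0.1]
    - [1, -0.09, 0, 0, 0, 0, 0.1]
    - [1, -0.09, 0, 0, 0, 0, 0.1]
    - [1, -0.09, 0, 0, 0, 0, 0.1]
    - [1, -0.09, 0, 0, 0, 0, 0.1]
    - [1, -0.09, 0, 0, 0, 0, 0.1]
    - [1, -0.09, 0, 0, 0, 0, 0.1]
    - [1, -0.09, 0, 0, 0, 0, 0.1]

```text
t: 19.58
tool_pos: [0.4633, 0.1456, 0.0853]
tcp_rot: [-179.9, 0.0, 90.1]
ft_force: [0.3, 0.3, -0.7]
grip_width: 0.0203
finger_force: 101.2
```

Call:
move_arm:
  moves:
    - [1, -0.09, 0, 0, 0, 0, 0.1]
    - [1, -0.09, 0, 0, 0, 0, 0.1]
    - [1, -0.08, 0, 0, 0, 0, 0.1]
    - [1, -0.08, 0, 0, 0, 0, 0.1]
    - [0.67, -0.08, 0, 0, 0, 0, 0.1]
    - [0, 0, 0, 0, 0, -0.03, 0.1]
    - [0, 0, 0, 0, 0, -0.03, 0.1]
    - [0, 0, 0, 0, 0, 0, 0.1]
    - [0, 0, 0, 0, 0, 0, 0.1]
    - [0, 0, 0, 0, 0, 0, 0.1]

```text
t: 20.82
tool_pos: [0.4541, 0.2606, 0.086]
tcp_rot: [-180.0, 0.0, 100.7]
ft_force: [0.2, 0.0, -1.8]
grip_width: 0.0204
finger_force: 101.2
```

```bash
python3 look.py w12; python3 - <<'E'
from h import *
s=sense();p=s["tool_pos"];a=np.radians(s["tcp_rot"][2]);D=np.array([.455,.2604])-p[:2]
print("tx",D@[np.cos(a),np.sin(a)]/.025,"ty",D@[np.sin(a),-np.cos(a)]/.025)
for n in("w2","w12"):
    f=np.load(f"f_{n}.npz");W=pts(f["d"],f);im=f["im"].astype(int)
    m=(im[...,0]>120)&(im[...,1]<70)&(im[...,2]<70)&(W[...,2]>.03)
    c=np.array(f["R"])@W[m].T+np.array(f["t"])[:,None]; t=c[:2].T*1000
    v,u=np.nonzero(m);print(n,len(t),cv2.minAreaRect(t.astype(np.float32)),"top",t[:,1].min(),c[2].min(),v.min())
E
```

```text
20.825 [0.4541 0.2606 0.086 ] [-179.99    0.    100.73] 0.020428646170956546 [ 0.15  0.01 -1.83]
tx -0.014813114555921195 ty 0.032483236981269197
w2 8044 ((-7.643527984619141, 34.7996940612793), (86.9734878540039, 35.5737419128418), 89.58575439453125) top -8.784694297155754 -6.106226635438361e-16 186
w12 7718 ((0.17051219940185547, 35.2309684753418), (81.32786560058594, 23.249711990356445), 88.91326904296875) top -5.276522687177848 -6.106226635438361e-16 194
```

Call:
move_arm:
  moves:
    - [-0.01, 0.03, 0.3, 0, 0, 0, 0.1]
    - [0, 0, 0.6, 0, 0, 0, 0.1]
    - [0, 0, 0.6, 0, 0, 0, 0.1]
    - [0, 0, 0.4, 0, 0, 0, 0.1]
    - [0, 0, 0.3, 0, 0, 0, 0.1]
    - [0, 0, 0.2, 0, 0, 0, 0.1]
    - [0, 0, 0.15, 0, 0, 0, 0.1]
    - [0, 0, 0, 0, 0, 0, 0.1]
    - [0, 0, 0, 0, 0, 0, 0.1]

```text
t: 22.0
tool_pos: [0.4552, 0.2607, 0.0226]
tcp_rot: [180.0, -0.0, 100.8]
ft_force: [0.3, 0.4, -0.3]
grip_width: 0.0208
finger_force: 101.2
```

Call:
move_arm:
  moves:
    - [0, 0, 0.08, 0, 0, 0, 0.1]
    - [0, 0, 0.08, 0, 0, 0, 0.1]
    - [0, 0, 0.06, 0, 0, 0, 0.1]
    - [0, 0, 0, 0, 0, 0, 0.1]
    - [0, 0, 0, 0, 0, 0, 0.1]

```text
t: 22.62
tool_pos: [0.455, 0.2605, 0.0168]
tcp_rot: [-180.0, -0.0, 100.8]
ft_force: [0.2, -0.2, -0.9]
grip_width: 0.0201
finger_force: 101.2
```

Call:
move_arm:
  moves:
    - [0, 0, 0.02, 0, 0, 0, 0.1]
    - [0, 0, 0, 0, 0, 0, 0.1]
    - [0, 0, 0, 0, 0, 0, 0.3]
    - [0, 0, 0, 0, 0, 0, 0.6]
    - [0, 0, 0, 0, 0, 0, 0.6]
    - [0, 0, 0, 0, 0, 0, 0.6]
    - [0, 0, -0.4, 0, 0, 0, 0.6]
    - [0, 0, -0.8, 0, 0, 0, 0.6]
    - [0, 0, -1, 0, 0, 0, 0.6]
    - [0, 0, -1, 0, 0, 0, 0.6]
    - [0, 0, -1, 0, 0, 0, 0.6]
    - [0, 0, -0.4, 0, 0, 0, 0.6]

```text
t: 24.12
tool_pos: [0.4557, 0.2611, 0.1335]
tcp_rot: [179.8, -0.1, 100.8]
ft_force: [0.5, -0.6, -0.6]
grip_width: 0.0509
finger_force: 0.0
```

```bash
python3 look.py w13; python3 - <<'E'
from h import *
for n in("w1","w13"):
    f=np.load(f"f_{n}.npz");im=f["im"].astype(int);W=pts(f["d"],f)
    m=(im[...,0]>120)&(im[...,1]<70)&(im[...,2]<70)&(W[...,2]>.04)&(W[...,2]<.06)
    t=W[m];c=t[:,:2]-t[:,:2].mean(0);A=np.c_[c,np.ones(len(t))];print(n,len(t),t.mean(0),cv2.minAreaRect((t[:,:2]*1000).astype(np.float32)),np.linalg.lstsq(A,t[:,2],rcond=None)[0])
im,d,ci=shot("scene");np.savez("f_sc2",im=im,d=d,**ci)
a=np.load("f_scene.npz")["im"]; df=cv2.absdiff(a,im).max(2)>60
n,_,st,_=cv2.connectedComponentsWithStats(df.astype(np.uint8)); print([list(s) for s in st[1:] if s[4]>8 and s[1]>130])
E
```

```text
24.125 [0.4557 0.2611 0.1335] [ 1.7983e+02 -7.0000e-02  1.0081e+02] 0.050939418916058396 [ 0.5  -0.58 -0.62]
w1 2658 [0.4542081  0.26291416 0.04463687] ((454.9792175292969, 260.0626525878906), (21.86966323852539, 88.88883972167969), 10.867140769958496) [0.01609429 0.00179729 0.04463687]
w13 2614 [0.45287342 0.26275742 0.04467275] ((453.58795166015625, 259.6905822753906), (22.036144256591797, 89.59461975097656), 10.967231750488281) [0.02303957 0.0028772  0.04467275]
[[np.int32(478), np.int32(135), np.int32(3), np.int32(12), np.int32(20)], [np.int32(477), np.int32(153), np.int32(4), np.int32(19), np.int32(36)], [np.int32(273), np.int32(158), np.int32(22), np.int32(5), np.int32(66)], [np.int32(431), np.int32(158), np.int32(4), np.int32(17), np.int32(42)], [np.int32(437), np.int32(173), np.int32(23), np.int32(7), np.int32(80)], [np.int32(477), np.int32(174), np.int32(2), np.int32(7), np.int32(11)], [np.int32(480), np.int32(175), np.int32(6), np.int32(15), np.int32(37)], [np.int32(264), np.int32(177), np.int32(30), np.int32(27), np.int32(316)], [np.int32(432), np.int32(177), np.int32(2), np.int32(7), np.int32(9)], [np.int32(465), np.int32(176), np.int32(11), np.int32(5), np.int32(22)], [np.int32(294), np.int32(180), np.int32(9), np.int32(9), np.int32(47)], [np.int32(463), np.int32(180), np.int32(15), np.int32(7), np.int32(36)], [np.int32(436), np.int32(182), np.int32(22), np.int32(24), np.int32(113)], [np.int32(463), np.int32(185), np.int32(10), np.int32(17), np.int32(50)], [np.int32(472), np.int32(187), np.int32(6), np.int32(13), np.int32(30)], [np.int32(427), np.int32(188), np.int32(4), np.int32(21), np.int32(28)], [np.int32(472), np.int32(193), np.int32(13), np.int32(36), np.int32(115)], [np.int32(431), np.int32(197), np.int32(4), np.int32(9), np.int32(21)], [np.int32(288), np.int32(198), np.int32(9), np.int32(11), np.int32(47)], [np.int32(305), np.int32(200), np.int32(5), np.int32(3), np.int32(9)]]
```

```bash
python3 -c "
from rig import order; print(order.close_job())"
```

```text
the job is handed in; nothing more can be done
None
```

The spring's hook sits on the anchor post with the spring taut, the puller is back on its wooden rest to within about 1.5 mm, the bench was otherwise undisturbed as far as I could see, and the job was handed in at about 24 s.

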